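# Clamp a square tube with the click wrench

## Task

Push the square steel tube along its channel until its open end is fully home against the end stop. Then turn the click wrench on the clamp screw clockwise by its handle until the handle clicks over at its knuckle; stop there, do not force the handle on to the end of its knuckle play. Let the handle come back straight and leave the tube home and held under the clamp pad; push gently throughout and leave the other things on the table alone.

Things in the scene. Friction and masses are not known exactly. Their poses are not given: they have to be found in the camera images.
- fixture: grey steel clamping fixture, bolted down: base plate 150 x 225 mm, 10 mm thick; origin on the table under the clamp screw, y along the channel towards its open end, z up. A bridge (44 mm wide along y, top 82 mm, underside 64 mm above the table) spans the channel from a post on its +x side and carries the screw
- stop_face (a point): centre of the end stop's inner face, 25 mm above the table; axes as the fixture's, so the channel runs from here along +y. Its two side rails (14 mm wide, tops 28 mm above the table, 33 mm apart) reach 140 mm along y from here, the base plate 195 mm
- tube_mid (a point): centre of the dark steel square tube, 30 x 30 mm, 180 mm long along its y, about 0.35 kg, lying loose in the channel with 1.5 mm play each side, underside 10 mm above the table; origin half-way along and half-way up
- tube_nose (a point): centre of the tube's open end (tube y = -90 mm), the end that must meet the end stop; at the start 30 to 75 mm short of it. Home means within about 2 mm
- tube_cap (a point): centre of the outer face of the black plastic cap on the tube's other end (tube y = +90 mm); push here along the fixture's -y. When home it is 40 mm beyond the rails' ends but 15 mm short of the edge of the base plate (top 10 mm above the table)
- screw_axis (a point): point on the vertical axis of the clamp screw, 101 mm above the table, at the wrench's mid height, 35 mm along the fixture's y from the stop face; axes as the fixture's. The turn needed is not known beforehand (0.4 to 1 rad, clockwise seen from above); it stiffens as it turns and stays where it is left
- wrench_grip (a point): middle of the rubber hand grip of the click wrench, 150 mm from the screw axis, 101 mm above the table; x points outward along the handle, z up. Grip 24 mm wide, 22 mm high, from 110 to 210 mm from the axis, only air below. The wrench stays on the screw. The sideways push needed rises from about 6 N to 11 N at the click
- click (a joint): bend of the handle at its brass knuckle pin (30 mm from the screw axis), rad: 0 straight, grows clockwise. A spring keeps it at 0 until the screw is tight, then it gives way (clicks): clearly tripped beyond 0.1, the push falling by a third by 0.2; past 0.26 is forcing it, hard stop at 0.32. Let go, it springs straight, the screw stays
- pad_face (a point): underside centre of the round rubber clamp pad (26 mm across) under the bridge. It comes down about 10 mm per rad of screw, clears the tube at the start and rests on its top (40 mm above the table) when it clamps
- disc: bystander: a flap disc 114 mm across, 12 mm thick, lying flat; origin under its centre
- offcut: bystander: an offcut of steel angle 40 x 40 mm, 140 mm long along x; origin under its middle
- grinder: bystander: an angle grinder about 290 mm long along x, 75 mm high; origin under its body
Mind the look-alikes: they are no part of the job. Leave any white look-alike of the part that bears tube_mid alone.

How it is judged:
On the way, in this order (a step that is already met when the one before it is completed fails the run):
1. the tube is home: its open end within 2.5 mm of the end stop, flat in the channel (y of tube_nose in the frame of stop_face below 0.0025 m and horizontal distance between tube_nose and stop_face below 0.005 m and value of joint click below 0.05 rad), for 0.2 s.
2. the wrench clicks: its knuckle bends beyond 0.1 rad with the tube home (value of joint click above 0.1 rad and y of tube_nose in the frame of stop_face below 0.004 m), for 0.1 s.
At the end, for the whole second after the job is handed in: the tube's open end is within 3 mm of the end stop, the tube lies flat in its channel and the pad presses on it with more than 3 N, and the wrench's handle is straight again (bend under 0.03 rad) and let go; nothing else has been moved by more than 20 mm (y of tube_nose in the frame of stop_face below 0.003 m and horizontal distance between tube_nose and stop_face below 0.005 m and value of joint click below 0.03 rad and contact force between pad and tube above 3 N and angle between tube_mid's own z axis and vertical below 0.05 rad); the robot touches nothing.
It fails at once if the handle is forced on past its click (bend over 0.26 rad) (value of joint click above 0.26 rad).
It fails at once if the tube is rammed (robot pushes it with more than 40 N) (contact force between any of the fingers, the arm and tube above 40 N).
It fails at once if the wrench is struck or forced (robot pushes it with more than 40 N) (contact force between any of the fingers, the arm and click above 40 N).
It fails at once if a bystander is moved by more than 20 mm (distance of any of disc, offcut, grinder from where it was at the start of the episode above 0.02 m).
It also fails if it takes over 72 s, if anything falls off the work surface, if the arm or the gripper's body presses on something with over 40 N, if the wrist force passes 120 N, or if a joint passes its speed limit or range.

## Robot

A 7-joint arm with a two-finger parallel gripper is mounted at the origin on the work surface. World frame = base frame: x ahead of the robot, y to its left, z up, the work surface at z = 0. Lengths are in m, angles in rad, forces in N, time in s.
With the tool pointing down it reaches from about 0.4 to 0.85 m from the base axis. Payload 4.5 kg.
Tool frame: the origin (TCP) lies on the centre line of the jaws, within the pads' length; the fingertips stand 11 mm ahead of it and the grasp point (between the pads) lies 8 mm behind it; z points along the fingers, y is the line along which they close (so a half turn about z gives the same grasp; the last joint's range is limited). The gripper opens to 88 mm and grips with 3 to 60 N. Pads are 18 mm wide; open, the fingers measure 123 mm over their backs; the gripper's body (75 mm by 187 mm) begins 45 mm behind the grasp point.
Start: joints at [-1.221, 0.689, -0.195, 1.565, 0.157, 0.902, -0.215], TCP at [0.194, 0.594, 0.25] pointing down, gripper open.
Joint ranges: [-3.01, 3.01], [-0.46, 2.08], [-1.47, 1.51], [0.13, 2.56], [-1, 4.14], [0.04, 2.09], [-2.66, 2.66]. Speed limits (rad/s): [2.57, 2.57, 3.14, 3.14, 3.14, 3.14, 3.14].

## Interface

Orientations are given as a unit quaternion [x, y, z, w].
In Python, from plant import * gives the robot as it stands. The module is installed in compiled form; this text tells all that it offers.
- The arm moves only by the tool send_rows, never from a script. Its argument "motion" is a list of rows, each an object of numbers: "x", "y", "z": the shift along the tool's x, y, z in cm; "rx", "ry", "rz": the turn, a rotation vector about the tool's x, y, z in rad; "jaw": the finger opening in cm, from 0 to 8.81. In form: [{"x": .., "y": .., "z": .., "rx": .., "ry": .., "rz": .., "jaw": ..}, ...]. A call has exactly 5 rows; each row shifts and turns the commanded pose from where the row before left it, along the tool's axes as they then stand; what a row does not reach is not made up. A row lasts 1/10 s, in which the tool goes at most 50 mm and 8.59 degrees, less where a joint would pass 70% of its speed; a pose out of reach is approached as far as the arm can. A call is refused whole if a number of a shift passes 5 or a number of a turn 0.15, either way. A call with a gripper value outside its range is refused whole. The fingers move at their own pace and stop on an object; "grip_force" is the grip in N (left out, the last holds). Time passes only in rows, so rows that do not move let the fingers close, or fill a call up. It gives the time, the measured TCP pose, the force, the opening and the grip force at its end, in the units of the state.
- get_state(): the state, without advancing time (a new reading comes with each control period).
- snapshot(name): name is "scene" or "top" or "wrist"; returns a dict with "img" (384x512x3 uint8, red, green, blue), "vertical_fov" (degrees; the focal length in pixels is half the picture's height over the tangent of half this angle, whatever the lens; pixels are square), "cx", "cy" (the principal point, pixels), "extrinsics" (4x4, takes a point from camera to world coordinates). Camera axes: x right, y up, looking along -z (the intrinsics and any distortion apply to the point x, -y, -z); pixel columns grow to the right and rows downward; lengths in m; the calibration is good to about 2 mm. A picture is of the moment at which its call begins. There is no depth.
- finish_job(): hands the job in; it is judged then, once.
The state is a dict: "clock": time; "q": joint angles; "qd": joint speeds; "joint_torque": joint torques, N m; "tool_pos": TCP position; "eef_rot": TCP orientation; "contact_force": force on the tool from outside, world axes, zero at the start; "moment": the same for the moment, N m; "opening": opening from 0.0 (shut) to 1.0 (fully open); "finger_force": force on a finger pad.
Only numpy, scipy, OpenCV 4.12 (cv2) and the standard library are available. Lean on these libraries where they do the work, as an engineer would, in place of code of your own. Each camera call takes 0.05 s, during which the arm holds its last target. There are 200 camera calls.

## Working session

There is one attempt and no reset: what is moved stays moved. The work goes in short steps, Python scripts to look and compute and a tool call to move; the robot and the scene stay as the last step left them, time stands still between calls to the robot, and variables do not carry over. Pictures are saved under pics/ and viewed, at most 10 in all, crops included, and the job is handed in when it is done.

Besides the shell and the picture viewer there is one more tool, called after ">>>" as name([rows], argument=value, ...), one row to a line, values as JSON. send_rows: Moves the arm, as the interface text tells. Its arguments: {"type":"object","properties":{"motion":{"type":"array"},"grip_force":{"type":"number"}},"required":["motion"]}

```bash
mkdir -p pics; cat > h.py <<'E'
from plant import *
import numpy as np, cv2, json
def snap(n,f):
    s=snapshot(n); cv2.imwrite('pics/'+f+'.png',s['img'][:,:,::-1]); 
    json.dump({k:(v.tolist() if hasattr(v,'tolist') else v) for k,v in s.items() if k!='img'},open('pics/'+f+'.json','w')); return s
def ray(f,u,v):
    s=json.load(open('pics/'+f+'.json')); F=192/np.tan(np.radians(s['vertical_fov'])/2); T=np.array(s['extrinsics'])
    d=T[:3,:3]@np.array([(u-s['cx'])/F,-(v-s['cy'])/F,-1]); return T[:3,3],d
def px(f,u,v,z):
    o,d=ray(f,u,v); return (o+d*(z-o[2])/d[2])
E
python3 - <<'E'
from h import *
for n in ['scene','top']:
    s=snap(n,n+'0'); print(n,{k:v for k,v in s.items() if k!='img'})
    
print(get_state())
E
```

```text
scene {'vertical_fov': 48.71305297473143, 'cx': 257.45413032516814, 'cy': 182.54957690096086, 'extrinsics': array([[ 0.67771373, -0.55856237,  0.47823862,  1.1130309 ],
       [ 0.73513181,  0.49972358, -0.45810214, -0.61391946],
       [ 0.0168915 ,  0.66203053,  0.7492865 ,  0.99999436],
       [ 0.        ,  0.        ,  0.        ,  1.        ]])}
top {'vertical_fov': 47.5852752511082, 'cx': 250.84280031618016, 'cy': 183.27688887711344, 'extrinsics': array([[-3.16917085e-03,  9.84992636e-01, -1.72567272e-01,
         3.30371491e-01],
       [-9.99922273e-01, -1.04049776e-03,  1.24243830e-02,
        -4.98533213e-02],
       [ 1.20583699e-02,  1.72593234e-01,  9.84919373e-01,
         1.42915287e+00],
       [ 0.00000000e+00,  0.00000000e+00,  0.00000000e+00,
         1.00000000e+00]])}
{'clock': 0.1, 'q': array([-1.2212114 ,  0.68987428, -0.19454944,  1.56620234,  0.15732534,
        0.90250959, -0.2150989 ]), 'qd': array([-9.70608579e-05, -8.92219749e-04,  1.06276703e-03, -9.11806621e-04,
        1.77328505e-03, -1.44209973e-03,  8.68558983e-04]), 'joint_torque': array([-3.98168428e-03, -5.28497994e+01, -1.27116043e+00, -1.53838116e+01,
       -5.24086982e-02,  2.01717987e-03,  4.09589597e-05]), 'tool_pos': array([0.19396745, 0.59358052, 0.24901714]), 'eef_rot': array([ 1.57182300e-01,  9.87569282e-01, -7.96439618e-04, -6.58236880e-05]), 'contact_force': array([ 0.08918111,  0.39653814, -0.21021935]), 'moment': array([ 0.04474355, -0.00936912, -0.02584705]), 'finger_force': 0.0, 'opening': 0.9981153458304758}
```

View pics/top0.png

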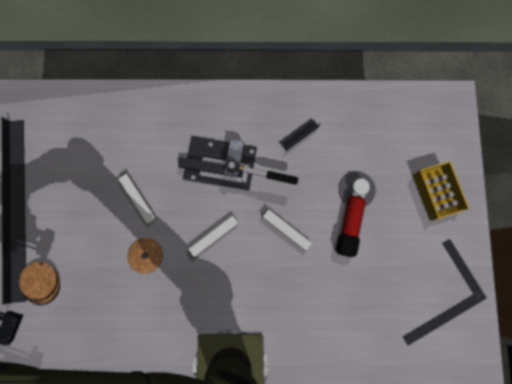

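View pics/scene0.png

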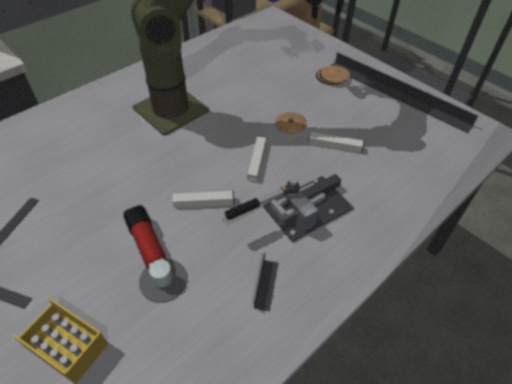

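The top view shows the fixture at about (220,163), with the tube's cap on the left at about (181,160). The bridge and screw are near (235,160), and the wrench grip is near (283,178). I'll enlarge this area in both views.

```bash
python3 - <<'E'
import cv2,numpy as np
a=cv2.imread('pics/top0.png')[125:200,170:310]; b=cv2.imread('pics/scene0.png')[165:245,215:360]
f=lambda i:cv2.resize(np.clip(i*1.6,0,255).astype('uint8'),(i.shape[1]*5,0) if 0 else None,fx=5,fy=5,interpolation=cv2.INTER_CUBIC)
cv2.imwrite('pics/ct.png',f(a));cv2.imwrite('pics/cs.png',f(b))
E
```

```text
(no output)
```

View pics/ct.png

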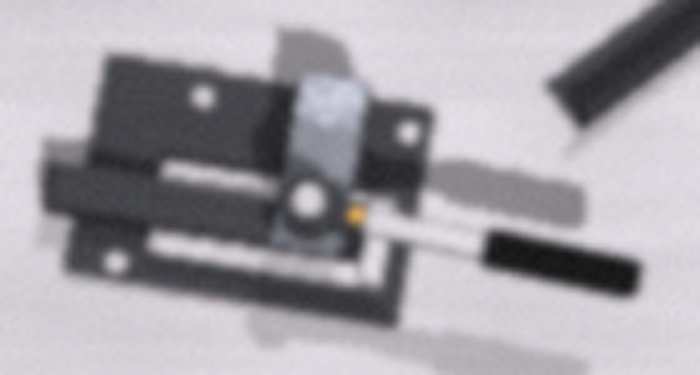

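View pics/cs.png

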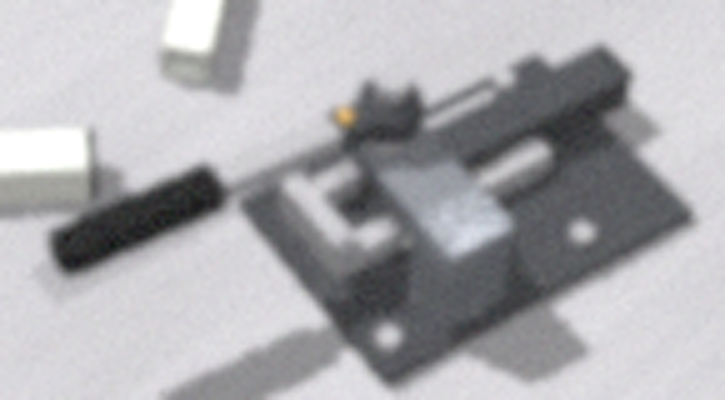

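The crops show the base plate corners, the screw head at crop (310,200), the brass knuckle at (356,214), the grip from (487,248) to (640,278), and the cap at (45,187). Next I turn these into positions.

```bash
python3 - <<'E'
from h import *
T=lambda u,v,z:px('top0',170+(u-2)/5,125+(v-2)/5,z)
S=lambda u,v,z:px('scene0',215+(u-2)/5,165+(v-2)/5,z)
np.set_printoptions(precision=4,suppress=True)
c=[T(*p,.01) for p in [(105,55),(432,108),(397,325),(65,270)]]
print(np.array(c),[np.linalg.norm(c[i]-c[(i+1)%4]) for i in range(4)])
print('angle',[np.degrees(np.arctan2(*(c[a]-c[b])[[1,0]])) for a,b in [(0,1),(3,2)]])
print('screw',T(310,200,.115),'knuckle',T(356,214,.108),S(345,116,.108))
print('grip ends',T(487,248,.106),T(640,278,.106))
print('S grip', S(212,188,.106),S(62,248,.101))
print('tube cap',T(44,163,.04),T(46,208,.04), T(44,187,.035))
print('S plate',S(692,215,.01),S(395,383,.01),S(242,200,.01))
print('S cap top', S(605,45,.04),S(630,75,.04))
E
```

```text
[[ 0.7422  0.1346  0.01  ]
 [ 0.7055 -0.0855  0.01  ]
 [ 0.5578 -0.0616  0.01  ]
 [ 0.595   0.158   0.01  ]] [np.float64(0.22315656004849208), np.float64(0.14953175513414366), np.float64(0.22272548625274205), np.float64(0.14911649271837504)]
angle [np.float64(80.5118099416425), np.float64(80.40423895592733)]
screw [ 0.6192 -0.0072  0.115 ] knuckle [ 0.6118 -0.0356  0.108 ] [ 0.6065 -0.0276  0.108 ]
grip ends [ 0.5907 -0.1167  0.106 ] [ 0.5717 -0.2112  0.106 ]
S grip [ 0.5937 -0.1163  0.106 ] [ 0.5677 -0.2003  0.101 ]
tube cap [0.6605 0.169  0.04  ] [0.6304 0.1669 0.04  ] [0.6456 0.1694 0.035 ]
S plate [0.7439 0.1358 0.01  ] [ 0.7082 -0.0812  0.01  ] [ 0.5566 -0.0558  0.01  ]
S cap top [0.6343 0.1781 0.04  ] [0.6608 0.1704 0.04  ]
```

>>> send_rows([
  {"rz": 0.142,"jaw": 0},
  {"rz": 0.142,"jaw": 0},
  {"rz": 0.142,"jaw": 0},
  {"rz": 0.142,"jaw": 0},
  {"rz": 0.142,"jaw": 0},
], grip_force=20)

```text
schema error: expected keys x, y, z, rx, ry, rz, jaw
```

>>> send_rows([
  {"rz": 0.142,"jaw": 0},
  {"rz": 0.142,"jaw": 0},
  {"rz": 0.142,"jaw": 0},
  {"rz": 0.142,"jaw": 0},
  {"rz": 0.142,"jaw": 0},
])

```text
schema error: expected keys x, y, z, rx, ry, rz, jaw
```

>>> send_rows([
  {"x": -2,"y": 3.5,"jaw": 0},
  {"x": -2,"y": 3.5,"jaw": 0},
  {"x": -2,"y": 3.5,"jaw": 0},
  {"x": -2,"y": 3.5,"jaw": 0},
  {"x": -2,"y": 3.5,"jaw": 0},
])

```text
schema error: expected keys x, y, z, rx, ry, rz, jaw
```

>>> send_rows([
  {"x": -2,"y": 3.5,"jaw": 0},
  {"x": -2,"y": 3.5,"jaw": 0},
  {"x": -2,"y": 3.5,"jaw": 0},
  {"x": -2,"y": 3.5,"jaw": 0},
  {"x": -2,"y": 3.5,"jaw": 0},
])

```text
schema error: expected keys x, y, z, rx, ry, rz, jaw
```

>>> send_rows([
  {"x": -2,"y": 3.5,"jaw": 0},
  {"x": -2,"y": 3.5,"jaw": 0},
  {"x": -2,"y": 3.4,"jaw": 0},
  {"x": -2,"y": 3.4,"jaw": 0},
  {"x": -1,"y": 3,"jaw": 0},
])

```text
schema error: expected keys x, y, z, rx, ry, rz, jaw
```

All keys are needed in every row.

>>> send_rows([
  {"x": 0,"y": 0,"z": 0,"rx": 0,"ry": 0,"rz": 0.142,"jaw": 0},
  {"x": 0,"y": 0,"z": 0,"rx": 0,"ry": 0,"rz": 0.142,"jaw": 0},
  {"x": 0,"y": 0,"z": 0,"rx": 0,"ry": 0,"rz": 0.142,"jaw": 0},
  {"x": 0,"y": 0,"z": 0,"rx": 0,"ry": 0,"rz": 0.142,"jaw": 0},
  {"x": 0,"y": 0,"z": 0,"rx": 0,"ry": 0,"rz": 0.142,"jaw": 0},
], grip_force=20)

```text
clock: 0.6
tool_pos: [0.1939, 0.5938, 0.2493]
eef_rot: [0.493, 0.87, -0.001, 0.0]
contact_force: [-0.1, 0.9, -0.2]
opening: 0.567
finger_force: 0.0
```

>>> send_rows([
  {"x": 0,"y": 0,"z": 0,"rx": 0,"ry": 0,"rz": 0.142,"jaw": 0},
  {"x": 0,"y": 0,"z": 0,"rx": 0,"ry": 0,"rz": 0.142,"jaw": 0},
  {"x": 0,"y": 0,"z": 0,"rx": 0,"ry": 0,"rz": 0.142,"jaw": 0},
  {"x": 0,"y": 0,"z": 0,"rx": 0,"ry": 0,"rz": 0.142,"jaw": 0},
  {"x": 0,"y": 0,"z": 0,"rx": 0,"ry": 0,"rz": 0.142,"jaw": 0},
])

```text
clock: 1.1
tool_pos: [0.1938, 0.5938, 0.2493]
eef_rot: [0.765, 0.644, -0.0, 0.0]
contact_force: [-0.3, 0.5, 0.2]
opening: 0.118
finger_force: 0.0
```

>>> send_rows([
  {"x": -2,"y": 3.5,"z": 0,"rx": 0,"ry": 0,"rz": 0,"jaw": 0},
  {"x": -2,"y": 3.5,"z": 0,"rx": 0,"ry": 0,"rz": 0,"jaw": 0},
  {"x": -2,"y": 3.5,"z": 0,"rx": 0,"ry": 0,"rz": 0,"jaw": 0},
  {"x": -2,"y": 3.5,"z": 0,"rx": 0,"ry": 0,"rz": 0,"jaw": 0},
  {"x": -2,"y": 3.5,"z": 0,"rx": 0,"ry": 0,"rz": 0,"jaw": 0},
])

```text
clock: 1.6
tool_pos: [0.3511, 0.4654, 0.2494]
eef_rot: [0.763, 0.647, -0.0, 0.0]
contact_force: [1.5, 0.8, 0.1]
opening: 0.007
finger_force: 0.0
```

>>> send_rows([
  {"x": -2,"y": 3.5,"z": 0,"rx": 0,"ry": 0,"rz": 0,"jaw": 0},
  {"x": -2,"y": 3.5,"z": 0,"rx": 0,"ry": 0,"rz": 0,"jaw": 0},
  {"x": -2,"y": 3.5,"z": 0,"rx": 0,"ry": 0,"rz": 0,"jaw": 0},
  {"x": -2,"y": 3.5,"z": 0,"rx": 0,"ry": 0,"rz": 0,"jaw": 0},
  {"x": -2,"y": 3.5,"z": 0,"rx": 0,"ry": 0,"rz": 0,"jaw": 0},
])

```text
clock: 2.1
tool_pos: [0.5073, 0.3381, 0.2494]
eef_rot: [0.763, 0.646, -0.0, -0.0]
contact_force: [0.9, 0.4, 0.5]
opening: 0.006
finger_force: 0.0
```

>>> send_rows([
  {"x": -2,"y": 3.5,"z": 0,"rx": 0,"ry": 0,"rz": 0,"jaw": 0},
  {"x": -2,"y": 3.5,"z": 0,"rx": 0,"ry": 0,"rz": 0,"jaw": 0},
  {"x": -2,"y": 3.5,"z": 0,"rx": 0,"ry": 0,"rz": 0,"jaw": 0},
  {"x": -2,"y": 3.5,"z": 0,"rx": 0,"ry": 0,"rz": 0,"jaw": 0},
  {"x": -1.5,"y": 3,"z": 0,"rx": 0,"ry": 0,"rz": 0,"jaw": 0},
])

```text
clock: 2.6
tool_pos: [0.6599, 0.2151, 0.2492]
eef_rot: [0.764, 0.646, -0.001, 0.0]
contact_force: [0.4, 0.4, -0.2]
opening: 0.003
finger_force: 0.0
```

```bash
python3 - <<'E'
from h import *
s=get_state();print(s['clock'],s['tool_pos'],s['eef_rot'],s['contact_force'],s['q'])
snap('wrist','w1');snap('top','t1')
E
```

```text
2.6 [0.65989425 0.21513151 0.24924438] [ 7.63532216e-01  6.45769408e-01 -5.86477650e-04  2.89813170e-04] [ 0.35355499  0.38740058 -0.21403278] [-0.45226639  0.79257944  0.146076    1.3392149  -0.12088809  1.01933125
 -0.45242798]
```

View pics/w1.png

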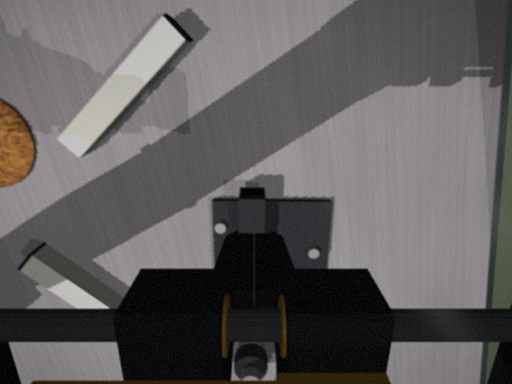

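The wrist view shows the cap's outer end at about (252,188), and the plate's far edge runs from (213,199) to (332,200).

```bash
python3 - <<'E'
from h import *
for p in [(240,188,.04),(265,188,.04),(252,188,.01),(213,199,.01),(332,200,.01)]: print(p,px('w1',*p))
E
```

```text
(240, 188, 0.04) [0.63892856 0.18000935 0.04      ]
(265, 188, 0.04) [0.66665354 0.17538069 0.04      ]
(252, 188, 0.01) [0.65030515 0.1673514  0.01      ]
(213, 199, 0.01) [0.60032385 0.16106555 0.01      ]
(332, 200, 0.01) [0.74535942 0.13550843 0.01      ]
```

>>> send_rows([
  {"x": 0,"y": -0.3,"z": 4.4,"rx": 0,"ry": 0,"rz": 0,"jaw": 0},
  {"x": 0,"y": 0,"z": 4.4,"rx": 0,"ry": 0,"rz": 0,"jaw": 0},
  {"x": 0,"y": 0,"z": 4.4,"rx": 0,"ry": 0,"rz": 0,"jaw": 0},
  {"x": 0,"y": 0,"z": 4.4,"rx": 0,"ry": 0,"rz": 0,"jaw": 0},
  {"x": 0,"y": 0,"z": 4.3,"rx": 0,"ry": 0,"rz": 0,"jaw": 0},
])

```text
clock: 3.2
tool_pos: [0.6544, 0.2191, 0.0287]
eef_rot: [0.763, 0.647, -0.0, -0.001]
contact_force: [1.1, -0.3, 0.2]
opening: 0.002
finger_force: 0.0
```

>>> send_rows([
  {"x": -0.4,"y": 0,"z": 0,"rx": 0,"ry": 0,"rz": 0,"jaw": 0},
  {"x": -0.4,"y": 0,"z": 0,"rx": 0,"ry": 0,"rz": 0,"jaw": 0},
  {"x": -0.4,"y": 0,"z": 0,"rx": 0,"ry": 0,"rz": 0,"jaw": 0},
  {"x": -0.4,"y": 0,"z": 0,"rx": 0,"ry": 0,"rz": 0,"jaw": 0},
  {"x": -0.4,"y": 0,"z": 0,"rx": 0,"ry": 0,"rz": 0,"jaw": 0},
])

```text
clock: 3.7
tool_pos: [0.6536, 0.1984, 0.033]
eef_rot: [0.763, 0.646, 0.002, 0.001]
contact_force: [-0.5, 0.3, -0.1]
opening: 0.005
finger_force: 0.0
```

>>> send_rows([
  {"x": -0.3,"y": 0,"z": 0,"rx": 0,"ry": 0,"rz": 0,"jaw": 0},
  {"x": -0.3,"y": 0,"z": 0,"rx": 0,"ry": 0,"rz": 0,"jaw": 0},
  {"x": -0.3,"y": 0,"z": 0,"rx": 0,"ry": 0,"rz": 0,"jaw": 0},
  {"x": -0.3,"y": 0,"z": 0,"rx": 0,"ry": 0,"rz": 0,"jaw": 0},
  {"x": -0.3,"y": 0,"z": 0,"rx": 0,"ry": 0,"rz": 0,"jaw": 0},
])

```text
clock: 4.2
tool_pos: [0.6498, 0.1835, 0.0306]
eef_rot: [0.763, 0.646, -0.0, -0.0]
contact_force: [0.4, 0.1, -0.2]
opening: 0.007
finger_force: 0.0
```

>>> send_rows([
  {"x": -0.3,"y": 0,"z": 0,"rx": 0,"ry": 0,"rz": 0,"jaw": 0},
  {"x": -0.3,"y": 0,"z": 0,"rx": 0,"ry": 0,"rz": 0,"jaw": 0},
  {"x": -0.3,"y": 0,"z": 0,"rx": 0,"ry": 0,"rz": 0,"jaw": 0},
  {"x": -0.3,"y": 0,"z": 0,"rx": 0,"ry": 0,"rz": 0,"jaw": 0},
  {"x": -0.3,"y": 0,"z": 0,"rx": 0,"ry": 0,"rz": 0,"jaw": 0},
])

```text
clock: 4.7
tool_pos: [0.6473, 0.1689, 0.0306]
eef_rot: [0.763, 0.647, 0.0, -0.0]
contact_force: [0.6, 1.9, -0.8]
opening: 0.005
finger_force: 0.8
```

>>> send_rows([
  {"x": -0.3,"y": 0,"z": 0,"rx": 0,"ry": 0,"rz": 0,"jaw": 0},
  {"x": -0.3,"y": 0,"z": 0,"rx": 0,"ry": 0,"rz": 0,"jaw": 0},
  {"x": -0.3,"y": 0,"z": 0,"rx": 0,"ry": 0,"rz": 0,"jaw": 0},
  {"x": -0.3,"y": 0,"z": 0,"rx": 0,"ry": 0,"rz": 0,"jaw": 0},
  {"x": -0.3,"y": 0,"z": 0,"rx": 0,"ry": 0,"rz": 0,"jaw": 0},
])

```text
clock: 5.2
tool_pos: [0.6449, 0.1539, 0.0307]
eef_rot: [0.763, 0.646, 0.0, -0.0]
contact_force: [-0.6, 2.0, -0.3]
opening: 0.004
finger_force: 0.7
```

>>> send_rows([
  {"x": -0.1,"y": 0,"z": 0,"rx": 0,"ry": 0,"rz": 0,"jaw": 0},
  {"x": -0.1,"y": 0,"z": 0,"rx": 0,"ry": 0,"rz": 0,"jaw": 0},
  {"x": -0.1,"y": 0,"z": 0,"rx": 0,"ry": 0,"rz": 0,"jaw": 0},
  {"x": -0.1,"y": 0,"z": 0,"rx": 0,"ry": 0,"rz": 0,"jaw": 0},
  {"x": -0.1,"y": 0,"z": 0,"rx": 0,"ry": 0,"rz": 0,"jaw": 0},
])

```text
clock: 5.7
tool_pos: [0.6441, 0.1493, 0.0307]
eef_rot: [0.763, 0.647, 0.0, -0.0]
contact_force: [0.7, 1.7, -0.5]
opening: 0.006
finger_force: 0.8
```

>>> send_rows([
  {"x": -0.06,"y": 0,"z": 0,"rx": 0,"ry": 0,"rz": 0,"jaw": 0},
  {"x": -0.06,"y": 0,"z": 0,"rx": 0,"ry": 0,"rz": 0,"jaw": 0},
  {"x": -0.06,"y": 0,"z": 0,"rx": 0,"ry": 0,"rz": 0,"jaw": 0},
  {"x": -0.06,"y": 0,"z": 0,"rx": 0,"ry": 0,"rz": 0,"jaw": 0},
  {"x": -0.06,"y": 0,"z": 0,"rx": 0,"ry": 0,"rz": 0,"jaw": 0},
])

```text
clock: 6.2
tool_pos: [0.644, 0.1485, 0.0309]
eef_rot: [0.763, 0.647, 0.001, -0.001]
contact_force: [0.4, 7.5, -2.1]
opening: 0.007
finger_force: 3.3
```

>>> send_rows([
  {"x": -0.06,"y": 0,"z": 0,"rx": 0,"ry": 0,"rz": 0,"jaw": 0},
  {"x": -0.06,"y": 0,"z": 0,"rx": 0,"ry": 0,"rz": 0,"jaw": 0},
  {"x": -0.06,"y": 0,"z": 0,"rx": 0,"ry": 0,"rz": 0,"jaw": 0},
  {"x": 0,"y": 0,"z": 0,"rx": 0,"ry": 0,"rz": 0,"jaw": 0},
  {"x": 0,"y": 0,"z": 0,"rx": 0,"ry": 0,"rz": 0,"jaw": 0},
])

```text
clock: 6.7
tool_pos: [0.6441, 0.1485, 0.0311]
eef_rot: [0.762, 0.647, 0.003, -0.001]
contact_force: [1.2, 7.9, -3.2]
opening: 0.01
finger_force: 4.2
```

```bash
python3 - <<'E'
from h import *
a=snap('wrist','w2')['img'];b=snap('top','t2')['img'][125:200,170:310];c=snap('scene','s2')['img'][165:245,215:360]
r=lambda i:cv2.resize(np.clip(i*1.6,0,255).astype('uint8'),(500,280),interpolation=cv2.INTER_CUBIC)[:,:,::-1]
cv2.imwrite('pics/c2.png',np.vstack([r(b),r(c)]))
E
```

```text
(no output)
```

View pics/c2.png

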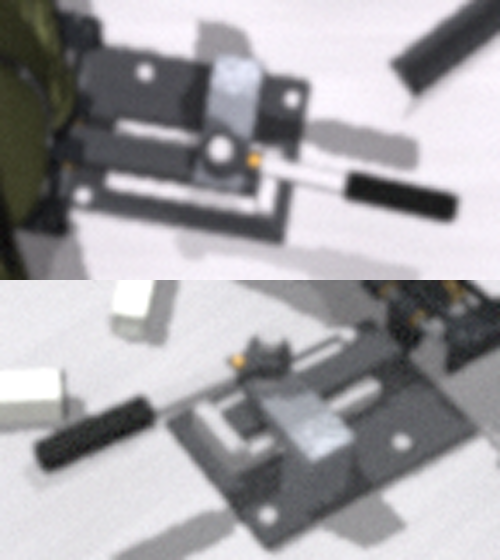

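The tube stopped with about 8 N of resistance. I'll check the nose end against the end stop by comparing before and after.

```bash
python3 - <<'E'
import cv2,numpy as np
from h import ray,json
r=lambda n,y,x:cv2.resize(np.clip(cv2.imread('pics/'+n+'.png')[y:y+32,x:x+44]*2.2,0,255).astype('uint8'),(396,288),interpolation=cv2.INTER_CUBIC)
cv2.imwrite('pics/c3.png',np.vstack([np.hstack([r('scene0',195,264),r('s2',195,264)]),np.hstack([r('top0',155,215),r('t2',155,215)])]))
def proj(f,P):
    s=json.load(open('pics/'+f+'.json'));T=np.array(s['extrinsics']);F=192/np.tan(np.radians(s['vertical_fov'])/2)
    q=T[:3,:3].T@(np.array(P)-T[:3,3]);return np.round([s['cx']-F*q[0]/q[2],s['cy']+F*q[1]/q[2]],1)
d=np.array([.166,.986,0]);e=np.array([.986,-.166,0]);st=np.array([.619,-.007,0])-.035*d
for x in(-.015,.015):
  for y in (0,.004,.033,-.012): 
    for f,X,Y in(('s2',264,195),('t2',215,155)): print(f,x,y,(proj(f,st+x*e+y*d+[0,0,.04])-[X,Y])*9,end=' ')
    print()
E
```

```text
s2 -0.015 0 [119.7  76.5] t2 -0.015 0 [243.9 187.2] 
s2 -0.015 0.004 [130.5  72. ] t2 -0.015 0.004 [233.1 185.4] 
s2 -0.015 0.033 [203.4  34.2] t2 -0.015 0.033 [153.9 172.8] 
s2 -0.015 -0.012 [89.1 92.7] t2 -0.015 -0.012 [276.3 192.6] 
s2 0.015 0 [173.7 139.5] t2 0.015 0 [257.4 107.1] 
s2 0.015 0.004 [184.5 134.1] t2 0.015 0.004 [246.6 105.3] 
s2 0.015 0.033 [258.3  95.4] t2 0.015 0.033 [167.4  92.7] 
s2 0.015 -0.012 [143.1 155.7] t2 0.015 -0.012 [290.7 112.5]
```

View pics/c3.png

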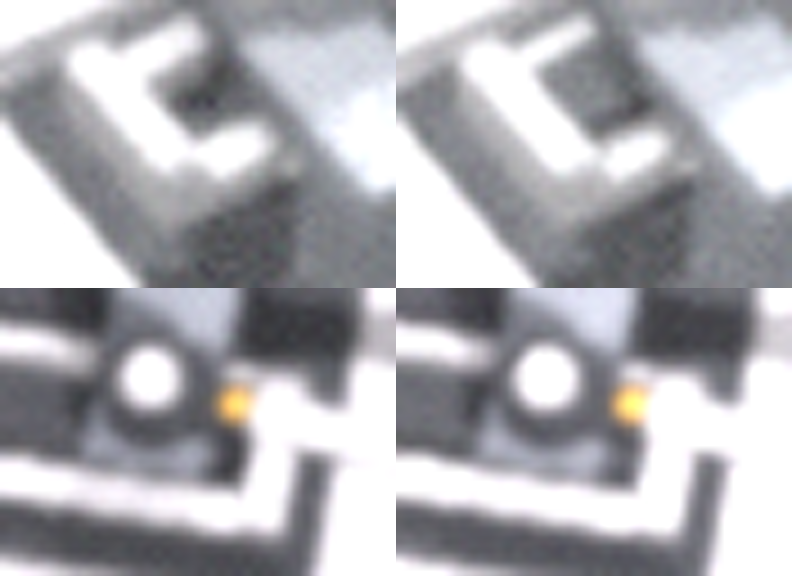

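The tube's nose now fills the channel right up to the end stop, seen at scene-crop (550,80), so it is home. I'll retract, lift, turn, and go to the wrench's outer side.

>>> send_rows([
  {"x": 1,"y": 0,"z": 0,"rx": 0,"ry": 0,"rz": 0,"jaw": 0},
  {"x": 2.5,"y": 0,"z": 0,"rx": 0,"ry": 0,"rz": 0,"jaw": 0},
  {"x": 0,"y": 0,"z": -4.8,"rx": 0,"ry": 0,"rz": 0,"jaw": 0},
  {"x": 0,"y": 0,"z": -4.8,"rx": 0,"ry": 0,"rz": 0,"jaw": 0},
  {"x": 0,"y": 0,"z": -4.8,"rx": 0,"ry": 0,"rz": 0,"jaw": 0},
])

```text
clock: 7.35
tool_pos: [0.6487, 0.1774, 0.1758]
eef_rot: [0.763, 0.646, -0.002, 0.001]
contact_force: [0.6, 0.3, -0.0]
opening: 0.007
finger_force: 0.0
```

>>> send_rows([
  {"x": 0,"y": 0,"z": -3,"rx": 0,"ry": 0,"rz": -0.15,"jaw": 0},
  {"x": 0,"y": 0,"z": 0,"rx": 0,"ry": 0,"rz": -0.15,"jaw": 0},
  {"x": 0,"y": 0,"z": 0,"rx": 0,"ry": 0,"rz": -0.15,"jaw": 0},
  {"x": 0,"y": 0,"z": 0,"rx": 0,"ry": 0,"rz": -0.15,"jaw": 0},
  {"x": 0,"y": 0,"z": 0,"rx": 0,"ry": 0,"rz": -0.15,"jaw": 0},
])

```text
clock: 7.85
tool_pos: [0.649, 0.1771, 0.2047]
eef_rot: [0.471, 0.882, -0.001, 0.0]
contact_force: [1.1, -0.0, 0.1]
opening: 0.004
finger_force: 0.0
```

>>> send_rows([
  {"x": 0,"y": 0,"z": 0,"rx": 0,"ry": 0,"rz": -0.15,"jaw": 0},
  {"x": 0,"y": 0,"z": 0,"rx": 0,"ry": 0,"rz": -0.15,"jaw": 0},
  {"x": 0,"y": 0,"z": 0,"rx": 0,"ry": 0,"rz": -0.15,"jaw": 0},
  {"x": 0,"y": 0,"z": 0,"rx": 0,"ry": 0,"rz": -0.15,"jaw": 0},
  {"x": 0,"y": 0,"z": 0,"rx": 0,"ry": 0,"rz": -0.15,"jaw": 0},
])

```text
clock: 8.35
tool_pos: [0.649, 0.177, 0.2044]
eef_rot: [0.115, 0.993, -0.002, -0.0]
contact_force: [0.4, 0.4, -0.3]
opening: 0.004
finger_force: 0.0
```

>>> send_rows([
  {"x": -1,"y": -4,"z": 0,"rx": 0,"ry": 0,"rz": 0,"jaw": 0},
  {"x": -1,"y": -4,"z": 0,"rx": 0,"ry": 0,"rz": 0,"jaw": 0},
  {"x": -1,"y": -4,"z": 0,"rx": 0,"ry": 0,"rz": 0,"jaw": 0},
  {"x": -1,"y": -4,"z": 0,"rx": 0,"ry": 0,"rz": 0,"jaw": 0},
  {"x": -1,"y": -4,"z": 0,"rx": 0,"ry": 0,"rz": 0,"jaw": 0},
])

```text
clock: 8.85
tool_pos: [0.6502, -0.0307, 0.2045]
eef_rot: [0.118, 0.993, -0.002, -0.001]
contact_force: [0.5, -1.1, -0.9]
opening: 0.005
finger_force: 0.0
```

>>> send_rows([
  {"x": -0.6,"y": -4,"z": 0,"rx": 0,"ry": 0,"rz": 0,"jaw": 0},
  {"x": 0,"y": -4,"z": 0,"rx": 0,"ry": 0,"rz": 0,"jaw": 0},
  {"x": 0,"y": -4,"z": 0,"rx": 0,"ry": 0,"rz": 0,"jaw": 0},
  {"x": 0,"y": -1,"z": 0,"rx": 0,"ry": 0,"rz": 0,"jaw": 0},
  {"x": 0,"y": 0,"z": 0,"rx": 0,"ry": 0,"rz": 0,"jaw": 0},
])

```text
clock: 9.35
tool_pos: [0.6251, -0.159, 0.2043]
eef_rot: [0.12, 0.993, -0.002, -0.001]
contact_force: [0.3, 1.3, -0.6]
opening: 0.006
finger_force: 0.0
```

```bash
python3 - <<'E'
from h import *
from scipy.spatial.transform import Rotation as R
s=get_state();print(s['q']);A=R.from_quat(s['eef_rot']).as_matrix();print(A)
snap('wrist','w3')
t=A.T@(np.array([.625,-.162,.097])-s['tool_pos']);print(t*100)
E
```

```text
[ 0.35643704  0.78124426 -0.33914786  1.53980062  0.3139615   0.876279
  1.23515931]
[[-0.97101647  0.23900446 -0.00197134]
 [ 0.23900949  0.97101285 -0.00291675]
 [ 0.00121708 -0.00330338 -0.9999938 ]]
[-0.07785303 -0.25641359 10.73180792]
```

View pics/w3.png

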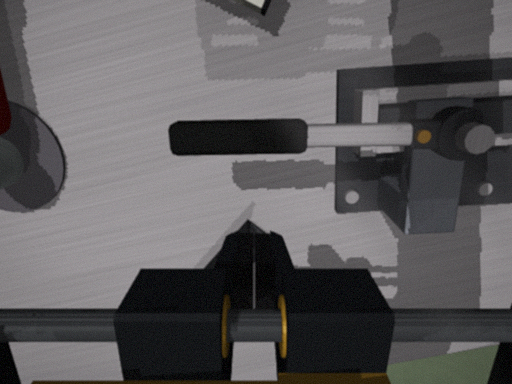

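The wrist view shows the grip from (170,138) to (307,136), parallel to the tool's y. The screw is at (480,138) and the fingers are on the clockwise-push side. I'll descend and approach.

>>> send_rows([
  {"x": 0,"y": -0.2,"z": 3,"rx": 0,"ry": 0,"rz": 0,"jaw": 0},
  {"x": 0,"y": 0,"z": 3,"rx": 0,"ry": 0,"rz": 0,"jaw": 0},
  {"x": 0,"y": 0,"z": 3,"rx": 0,"ry": 0,"rz": 0,"jaw": 0},
  {"x": 0,"y": 0,"z": 1.7,"rx": 0,"ry": 0,"rz": 0,"jaw": 0},
  {"x": 0,"y": 0,"z": 0,"rx": 0,"ry": 0,"rz": 0,"jaw": 0},
])

```text
clock: 9.9
tool_pos: [0.6246, -0.1536, 0.0951]
eef_rot: [0.116, 0.993, 0.001, -0.003]
contact_force: [-0.6, -0.5, 0.6]
opening: 0.007
finger_force: 0.0
```

```bash
python3 - <<'E'
from h import *
for p in [(170,138,.108),(307,136,.108),(425,136,.108),(478,138,.12)]: print(px('w3',*p))
E
```

```text
[ 0.57133801 -0.20884749  0.108     ]
[ 0.59323858 -0.11299913  0.108     ]
[ 0.61321452 -0.03112994  0.108     ]
[ 0.61951862 -0.00197677  0.12      ]
```

>>> send_rows([
  {"x": 0.3,"y": 0,"z": 0,"rx": 0,"ry": 0,"rz": 0,"jaw": 0},
  {"x": 0.3,"y": 0,"z": 0,"rx": 0,"ry": 0,"rz": 0,"jaw": 0},
  {"x": 0.3,"y": 0,"z": 0,"rx": 0,"ry": 0,"rz": 0,"jaw": 0},
  {"x": 0.2,"y": 0,"z": 0,"rx": 0,"ry": 0,"rz": 0,"jaw": 0},
  {"x": 0.2,"y": 0,"z": 0,"rx": 0,"ry": 0,"rz": 0,"jaw": 0},
])

```text
clock: 10.4
tool_pos: [0.6134, -0.154, 0.0983]
eef_rot: [0.118, 0.993, -0.0, 0.0]
contact_force: [-0.3, 0.4, 0.3]
opening: 0.005
finger_force: 0.0
```

>>> send_rows([
  {"x": 0.2,"y": 0,"z": 0,"rx": 0,"ry": 0,"rz": 0,"jaw": 0},
  {"x": 0.2,"y": 0,"z": 0,"rx": 0,"ry": 0,"rz": 0,"jaw": 0},
  {"x": 0.2,"y": 0,"z": 0,"rx": 0,"ry": 0,"rz": 0,"jaw": 0},
  {"x": 0.2,"y": 0,"z": 0,"rx": 0,"ry": 0,"rz": 0,"jaw": 0},
  {"x": 0.2,"y": 0,"z": 0,"rx": 0,"ry": 0,"rz": 0,"jaw": 0},
])

```text
clock: 10.9
tool_pos: [0.6068, -0.1524, 0.0986]
eef_rot: [0.118, 0.993, -0.0, 0.004]
contact_force: [7.7, -2.7, -1.2]
opening: 0.0
finger_force: 3.6
```

>>> send_rows([
  {"x": 0.4,"y": -0.056,"z": 0,"rx": 0,"ry": 0,"rz": 0.0267,"jaw": 0},
  {"x": 0.4,"y": -0.056,"z": 0,"rx": 0,"ry": 0,"rz": 0.0267,"jaw": 0},
  {"x": 0.4,"y": -0.056,"z": 0,"rx": 0,"ry": 0,"rz": 0.0267,"jaw": 0},
  {"x": 0.4,"y": -0.056,"z": 0,"rx": 0,"ry": 0,"rz": 0.0267,"jaw": 0},
  {"x": 0.4,"y": -0.056,"z": 0,"rx": 0,"ry": 0,"rz": 0.0267,"jaw": 0},
])

```text
clock: 11.4
tool_pos: [0.5877, -0.1497, 0.0988]
eef_rot: [0.184, 0.983, 0.0, 0.005]
contact_force: [7.5, -2.9, -1.6]
opening: 0.006
finger_force: 4.0
```

>>> send_rows([
  {"x": 0.4,"y": -0.056,"z": 0,"rx": 0,"ry": 0,"rz": 0.0267,"jaw": 0},
  {"x": 0.4,"y": -0.056,"z": 0,"rx": 0,"ry": 0,"rz": 0.0267,"jaw": 0},
  {"x": 0.4,"y": -0.056,"z": 0,"rx": 0,"ry": 0,"rz": 0.0267,"jaw": 0},
  {"x": 0.4,"y": -0.056,"z": 0,"rx": 0,"ry": 0,"rz": 0.0267,"jaw": 0},
  {"x": 0.4,"y": -0.056,"z": 0,"rx": 0,"ry": 0,"rz": 0.0267,"jaw": 0},
])

```text
clock: 11.9
tool_pos: [0.5688, -0.1444, 0.0989]
eef_rot: [0.25, 0.968, 0.0, 0.005]
contact_force: [7.5, -3.0, -1.9]
opening: 0.003
finger_force: 4.3
```

>>> send_rows([
  {"x": 0.3,"y": -0.042,"z": 0,"rx": 0,"ry": 0,"rz": 0.02,"jaw": 0},
  {"x": 0.3,"y": -0.042,"z": 0,"rx": 0,"ry": 0,"rz": 0.02,"jaw": 0},
  {"x": 0.3,"y": -0.042,"z": 0,"rx": 0,"ry": 0,"rz": 0.02,"jaw": 0},
  {"x": 0.3,"y": -0.042,"z": 0,"rx": 0,"ry": 0,"rz": 0.02,"jaw": 0},
  {"x": 0.3,"y": -0.042,"z": 0,"rx": 0,"ry": 0,"rz": 0.02,"jaw": 0},
])

```text
clock: 12.4
tool_pos: [0.5552, -0.1389, 0.0989]
eef_rot: [0.298, 0.955, 0.0, 0.005]
contact_force: [8.3, -5.4, -1.3]
opening: 0.003
finger_force: 4.6
```

>>> send_rows([
  {"x": 0.2,"y": -0.028,"z": 0,"rx": 0,"ry": 0,"rz": 0.0133,"jaw": 0},
  {"x": 0.2,"y": -0.028,"z": 0,"rx": 0,"ry": 0,"rz": 0.0133,"jaw": 0},
  {"x": 0.2,"y": -0.028,"z": 0,"rx": 0,"ry": 0,"rz": 0.0133,"jaw": 0},
  {"x": 0.2,"y": -0.028,"z": 0,"rx": 0,"ry": 0,"rz": 0.0133,"jaw": 0},
  {"x": 0.2,"y": -0.028,"z": 0,"rx": 0,"ry": 0,"rz": 0.0133,"jaw": 0},
])

```text
clock: 12.9
tool_pos: [0.5466, -0.1344, 0.0989]
eef_rot: [0.329, 0.944, 0.0, 0.006]
contact_force: [8.4, -5.3, -0.5]
opening: 0.008
finger_force: 4.8
```

>>> send_rows([
  {"x": 0.15,"y": -0.02,"z": 0,"rx": 0,"ry": 0,"rz": 0.01,"jaw": 0},
  {"x": 0.15,"y": -0.02,"z": 0,"rx": 0,"ry": 0,"rz": 0.01,"jaw": 0},
  {"x": 0.15,"y": -0.02,"z": 0,"rx": 0,"ry": 0,"rz": 0.01,"jaw": 0},
  {"x": 0.15,"y": -0.02,"z": 0,"rx": 0,"ry": 0,"rz": 0.01,"jaw": 0},
  {"x": 0.15,"y": -0.02,"z": 0,"rx": 0,"ry": 0,"rz": 0.01,"jaw": 0},
])

```text
clock: 13.4
tool_pos: [0.5402, -0.1308, 0.0989]
eef_rot: [0.353, 0.936, 0.0, 0.006]
contact_force: [8.1, -6.7, -3.0]
opening: 0.006
finger_force: 5.0
```

>>> send_rows([
  {"x": 0.15,"y": -0.02,"z": 0,"rx": 0,"ry": 0,"rz": 0.01,"jaw": 0},
  {"x": 0.15,"y": -0.02,"z": 0,"rx": 0,"ry": 0,"rz": 0.01,"jaw": 0},
  {"x": 0.15,"y": -0.02,"z": 0,"rx": 0,"ry": 0,"rz": 0.01,"jaw": 0},
  {"x": 0.15,"y": -0.02,"z": 0,"rx": 0,"ry": 0,"rz": 0.01,"jaw": 0},
  {"x": 0.15,"y": -0.02,"z": 0,"rx": 0,"ry": 0,"rz": 0.01,"jaw": 0},
])

```text
clock: 13.9
tool_pos: [0.5341, -0.1268, 0.0989]
eef_rot: [0.376, 0.927, 0.0, 0.006]
contact_force: [8.5, -6.4, -1.2]
opening: 0.004
finger_force: 5.2
```

>>> send_rows([
  {"x": 0.15,"y": -0.02,"z": 0,"rx": 0,"ry": 0,"rz": 0.01,"jaw": 0},
  {"x": 0.15,"y": -0.02,"z": 0,"rx": 0,"ry": 0,"rz": 0.01,"jaw": 0},
  {"x": 0.15,"y": -0.02,"z": 0,"rx": 0,"ry": 0,"rz": 0.01,"jaw": 0},
  {"x": 0.15,"y": -0.02,"z": 0,"rx": 0,"ry": 0,"rz": 0.01,"jaw": 0},
  {"x": 0.15,"y": -0.02,"z": 0,"rx": 0,"ry": 0,"rz": 0.01,"jaw": 0},
])

```text
clock: 14.4
tool_pos: [0.5282, -0.1225, 0.0989]
eef_rot: [0.399, 0.917, 0.0, 0.006]
contact_force: [8.5, -6.3, -1.9]
opening: 0.005
finger_force: 5.5
```

>>> send_rows([
  {"x": 0.15,"y": -0.02,"z": 0,"rx": 0,"ry": 0,"rz": 0.01,"jaw": 0},
  {"x": 0.15,"y": -0.02,"z": 0,"rx": 0,"ry": 0,"rz": 0.01,"jaw": 0},
  {"x": 0.15,"y": -0.02,"z": 0,"rx": 0,"ry": 0,"rz": 0.01,"jaw": 0},
  {"x": 0.15,"y": -0.02,"z": 0,"rx": 0,"ry": 0,"rz": 0.01,"jaw": 0},
  {"x": 0.15,"y": -0.02,"z": 0,"rx": 0,"ry": 0,"rz": 0.01,"jaw": 0},
])

```text
clock: 14.9
tool_pos: [0.5224, -0.1179, 0.0989]
eef_rot: [0.422, 0.906, 0.0, 0.006]
contact_force: [8.0, -7.6, -1.4]
opening: 0.003
finger_force: 5.7
```

>>> send_rows([
  {"x": 0.15,"y": -0.02,"z": 0,"rx": 0,"ry": 0,"rz": 0.01,"jaw": 0},
  {"x": 0.15,"y": -0.02,"z": 0,"rx": 0,"ry": 0,"rz": 0.01,"jaw": 0},
  {"x": 0.15,"y": -0.02,"z": 0,"rx": 0,"ry": 0,"rz": 0.01,"jaw": 0},
  {"x": 0.15,"y": -0.02,"z": 0,"rx": 0,"ry": 0,"rz": 0.01,"jaw": 0},
  {"x": 0.15,"y": -0.02,"z": 0,"rx": 0,"ry": 0,"rz": 0.01,"jaw": 0},
])

```text
clock: 15.4
tool_pos: [0.5166, -0.1127, 0.0988]
eef_rot: [0.445, 0.896, 0.0, 0.006]
contact_force: [8.4, -7.6, -1.2]
opening: 0.005
finger_force: 5.4
```

>>> send_rows([
  {"x": 0.15,"y": -0.02,"z": 0,"rx": 0,"ry": 0,"rz": 0.01,"jaw": 0},
  {"x": 0.15,"y": -0.02,"z": 0,"rx": 0,"ry": 0,"rz": 0.01,"jaw": 0},
  {"x": 0.15,"y": -0.02,"z": 0,"rx": 0,"ry": 0,"rz": 0.01,"jaw": 0},
  {"x": 0.15,"y": -0.02,"z": 0,"rx": 0,"ry": 0,"rz": 0.01,"jaw": 0},
  {"x": 0,"y": 0,"z": 0,"rx": 0,"ry": 0,"rz": 0,"jaw": 0},
])

```text
clock: 15.9
tool_pos: [0.5121, -0.1083, 0.0988]
eef_rot: [0.463, 0.886, 0.0, 0.006]
contact_force: [7.8, -8.3, -0.9]
opening: 0.007
finger_force: 5.4
```

>>> send_rows([
  {"x": 0.1,"y": -0.014,"z": 0,"rx": 0,"ry": 0,"rz": 0.007,"jaw": 0},
  {"x": 0.1,"y": -0.014,"z": 0,"rx": 0,"ry": 0,"rz": 0.007,"jaw": 0},
  {"x": 0.1,"y": -0.014,"z": 0,"rx": 0,"ry": 0,"rz": 0.007,"jaw": 0},
  {"x": 0.1,"y": -0.014,"z": 0,"rx": 0,"ry": 0,"rz": 0.007,"jaw": 0},
  {"x": 0,"y": 0,"z": 0,"rx": 0,"ry": 0,"rz": 0,"jaw": 0},
])

```text
clock: 16.4
tool_pos: [0.5091, -0.1052, 0.0987]
eef_rot: [0.476, 0.88, 0.001, 0.005]
contact_force: [5.8, -7.0, -1.2]
opening: 0.004
finger_force: 4.9
```

```bash
python3 - <<'E'
from h import *
snap('wrist','w4');a=snap('top','t4')['img'];b=snap('scene','s4')['img']
w=cv2.resize(cv2.imread('pics/w4.png')[60:200],(768,210))
r=lambda i:cv2.resize(np.clip(i*1.7,0,255).astype('uint8'),(384,320),interpolation=cv2.INTER_CUBIC)[:,:,::-1]
cv2.imwrite('pics/c4.png',np.vstack([w,np.hstack([r(a[130:210,200:296]),r(b[165:245,215:311])])]))
E
```

```text
(no output)
```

View pics/c4.png

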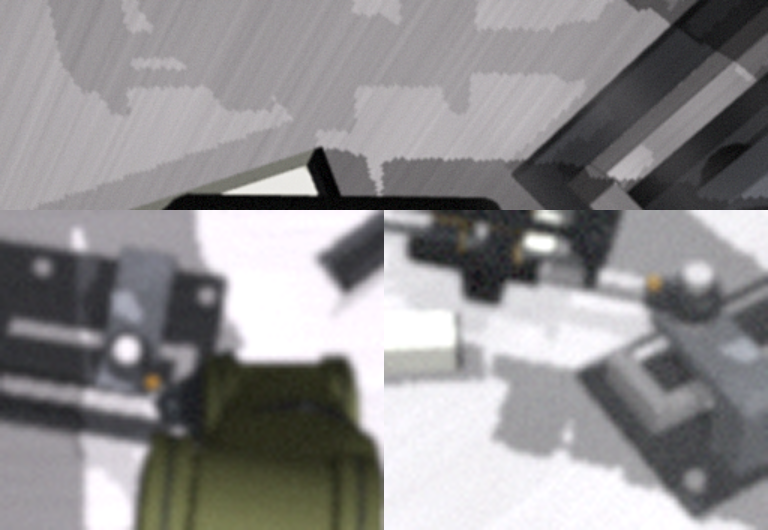

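The scene shows the screw head at top crop (127,140) and the knuckle at (153,173). The force is falling, so the click has begun. I'll estimate the bend from the geometry.

```bash
python3 - <<'E'
from h import *
from scipy.spatial.transform import Rotation as R
def orange(f,x0,x1,y0,y1):
    i=cv2.imread('pics/'+f+'.png').astype(int)[y0:y1,x0:x1];w=np.clip(i[:,:,2]-i[:,:,0]-40,0,None);v,u=np.mgrid[y0:y1,x0:x1]
    return (w*u).sum()/w.sum(),(w*v).sum()/w.sum()
A=np.array([.619,-.005])
k0=px('top0',*orange('top0',232,250,158,178),.108)[:2];k1=px('t4',*orange('t4',230,246,166,182),.108)[:2]
B=A; an=lambda v:np.arctan2(v[1],v[0])
print(k0,k1,np.linalg.norm(k0-A),np.linalg.norm(k1-A), 'screw turn',an(k0-A)-an(k1-A), 'chord',2*np.arcsin(np.linalg.norm(k1-k0)/.06))
s=get_state();x=R.from_quat(s['eef_rot']).as_matrix()[:2,0]
r=lambda P,x:P+x*.021
g1=r(s['tool_pos'][:2],x);print('handle',an(g1-k1),'arm',an(k1-A),'bend',an(k1-A)-an(g1-k1),'toolx-90',an(x)-np.pi/2-np.pi/1)
a0=np.radians(-103)
print('total from start: grip angle',a0-an(g1-A), s['clock'],s['contact_force'],s['finger_force'])
E
```

```text
[ 0.61186406 -0.03533271] [ 0.59569247 -0.02546822] 0.031160788213089576 0.03101916807799608 screw turn 0.6191135716074594 chord 0.6424154820188792
handle -2.576425702914926 arm -2.4209641942255615 bend 0.15546150868936426 toolx-90 -2.5618819780983295
total from start: grip angle 0.7460301670123339 16.55 [ 7.43453732 -7.59337538 -1.97574387] 4.9328407645225525
```

>>> send_rows([
  {"x": 0.1,"y": -0.014,"z": 0,"rx": 0,"ry": 0,"rz": 0.007,"jaw": 0},
  {"x": 0.1,"y": -0.014,"z": 0,"rx": 0,"ry": 0,"rz": 0.007,"jaw": 0},
  {"x": 0.1,"y": -0.014,"z": 0,"rx": 0,"ry": 0,"rz": 0.007,"jaw": 0},
  {"x": 0,"y": 0,"z": 0,"rx": 0,"ry": 0,"rz": 0,"jaw": 0},
  {"x": 0,"y": 0,"z": 0,"rx": 0,"ry": 0,"rz": 0,"jaw": 0},
])

```text
clock: 17.05
tool_pos: [0.5068, -0.1026, 0.0986]
eef_rot: [0.485, 0.875, 0.001, 0.005]
contact_force: [6.6, -6.4, -1.3]
opening: 0.006
finger_force: 4.4
```

The push has fallen by about a quarter and the geometry gives a bend of about 0.15–0.17, so it has clicked. I'll back off gently and lift clear.

>>> send_rows([
  {"x": -0.5,"y": 0,"z": 0,"rx": 0,"ry": 0,"rz": 0,"jaw": 0},
  {"x": -0.5,"y": 0,"z": 0,"rx": 0,"ry": 0,"rz": 0,"jaw": 0},
  {"x": -0.5,"y": 0,"z": 0,"rx": 0,"ry": 0,"rz": 0,"jaw": 0},
  {"x": -0.5,"y": 0,"z": 0,"rx": 0,"ry": 0,"rz": 0,"jaw": 0},
  {"x": -0.5,"y": 0,"z": 0,"rx": 0,"ry": 0,"rz": 0,"jaw": 0},
])

```text
clock: 17.55
tool_pos: [0.5186, -0.1214, 0.0984]
eef_rot: [0.483, 0.875, 0.001, 0.002]
contact_force: [-0.0, -0.2, 0.3]
opening: 0.004
finger_force: 0.1
```

>>> send_rows([
  {"x": -1,"y": 0,"z": 0,"rx": 0,"ry": 0,"rz": 0,"jaw": 0},
  {"x": -1,"y": 0,"z": 0,"rx": 0,"ry": 0,"rz": 0,"jaw": 0},
  {"x": 0,"y": 0,"z": -3,"rx": 0,"ry": 0,"rz": 0,"jaw": 0},
  {"x": 0,"y": 0,"z": -4,"rx": 0,"ry": 0,"rz": 0,"jaw": 0},
  {"x": 0,"y": 0,"z": -4,"rx": 0,"ry": 0,"rz": 0,"jaw": 0},
])

```text
clock: 18.05
tool_pos: [0.5256, -0.138, 0.2083]
eef_rot: [0.483, 0.875, -0.0, -0.001]
contact_force: [0.7, -0.8, -1.3]
opening: 0.006
finger_force: 0.0
```

```bash
python3 - <<'E'
from h import *
a=snap('wrist','w5')['img'];b=snap('scene','s5')['img']
r=lambda i:cv2.resize(np.clip(i*1.5,0,255).astype('uint8'),(400,320),interpolation=cv2.INTER_CUBIC)[:,:,::-1]
cv2.imwrite('pics/c5.png',np.hstack([r(a),r(b[165:245,215:315])]))
E
```

```text
(no output)
```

View pics/c5.png

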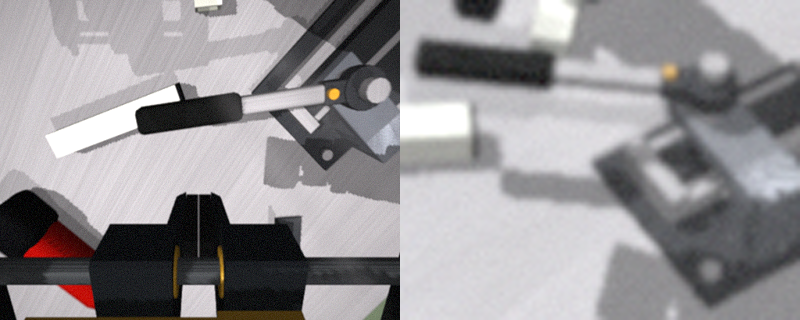

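The handle is straight again: grip, shank, knuckle and screw are all in line. The arm is clear and the tube is home, so I'm handing in.

```bash
python3 -c "
from plant import *
print(finish_job())"
```

```text
the job is handed in; nothing more can be done
None
```

I pushed the tube home against the stop, turned the clamp screw until the wrench clicked (estimated bend about 0.15 rad), released the handle so it came back straight, and handed the job in at about 18 s; no verdict came back, and I did not measure the pad's force on the tube.

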